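Load the panel feeder and restart it through its interlock

ROBOT

A 6-joint arm with a two-finger parallel gripper is mounted at the origin on a cart in front of the work surface, level with it; the furniture and walls round the work are solid. World frame = base frame: x ahead of the robot, y to its left, z up, the work surface at z = 0. Lengths are in m, angles in rad, forces in N, time in s.
With the tool pointing down it reaches from about 0.275 to 0.875 m from the base axis. Payload 12.5 kg.
Tool frame: the origin (TCP) lies at the very end of the fingers, on their centre line; the grasp point (between the pads) lies 19 mm behind it; z points along the fingers, y is the line along which they close (so a half turn about z gives the same grasp; the last joint's range is limited). The gripper opens to 85 mm and grips with 20 to 120 N. Pads are 22 mm wide; open, the fingers measure 114 mm over their backs; the gripper's body (76 mm by 85 mm) begins 54 mm behind the grasp point. The pads swing forward as they close: fully open they stand 13 mm farther back than shut.
Start: joints at [-1.386, 0.351, 1.652, -0, 1.139, -0.085], TCP at [0.147, -0.53, 0.231] pointing down, gripper open.
Joint ranges: [-2.75, 2.75], [-0.79, 2.1], [0.01, 2.65], [-1.57, 4.71], [0.07, 3.14], [-2.87, 2.87]. Speed limits (rad/s): [2.22, 2.22, 2.79, 3.14, 3.14, 3.14].

INTERFACE

Orientations are given as a 3x3 rotation matrix whose columns are the frame's x, y, z axes.
In Python, from bench import manip gives the robot as it stands. Calls block until the motion is done:
- manip.move_ptp(position, orientation): joint-space move of the TCP to a pose.
- manip.move_l(position, attitude=None, max_speed=0.15): straight line of the TCP; attitude=None keeps the orientation; max_speed is the mean speed in m/s.
- manip.move_j(angles): joint-space move.
- manip.set_gripper(opening, effort=None): opening from 0.0 (shut) to 1.0 (fully open); effort is the grip in N (None keeps the last); returns when the fingers have stopped.
- manip.dwell(seconds).
- manip.inverse_kinematics(position, orientation): joint angles nearest the present ones, or None.
- manip.grab_frame(name): name is "side" or "top" or "wrist"; returns (picture, depth): 400x640x3 uint8, red, green, blue; 400x640 float32, m along the optical axis (not along the pixel's ray), 0 where there is no reading.
- manip.get_calibration(name): a dict with "camera_matrix" (3x3 intrinsics, pixels), "R" (3x3) and "t" (3): a world point X has camera coordinates R X + t. Camera axes: x right, y down, z forward; pixel columns grow to the right and rows downward; lengths in m; the calibration is good to about 2 mm. A picture is of the moment at which its call begins: read the wrist's pose just before it. get_calibration takes no time and is no camera call; for the wrist camera it gives the pose at the moment of the call.
A pose or a line that the arm cannot do raises manip.Unreachable and nothing moves.
- manip.sign_off(): hands the job in; it is judged then, once.
Trained networks look in the newest picture that a camera, given by its name, has taken for a name from the list of things; names that differ only in an ending like _2 or _b are one class to them, and where a whole thing is asked for, a point or a joint stands for the part that bears it (a point fixed in the world has none). Each returns a list of dicts, best first, with "confidence" (0 to 1); they miss things now and then, are a little off and sometimes report something else, mostly with a low value. They report only what shows in the picture. A call takes as long as a camera call.
- manip.look_for(camera, name): "at" ([x, y, z] in m, in world coordinates, good to about 4 mm: the middle of the surface that is visible of it).
Readings, each from a call of its own:
- manip.current_time(): time.
- manip.current_qpos(): joint angles.
- manip.current_joint_vel(): joint speeds.
- manip.current_joint_torque(): joint torques, N m.
- manip.current_ee_pos(): TCP position.
- manip.current_tcp_rot(): TCP orientation.
- manip.current_force(): force on the tool from outside, world axes, zero at the start.
- manip.current_ft_torque(): the same for the moment, N m.
- manip.current_grip_width(): opening from 0.0 (shut) to 1.0 (fully open).
- manip.current_grip_force(): force on a finger pad.
Only numpy, scipy, OpenCV 4.12 (cv2) and the standard library are available. Lean on these libraries where they do the work, as an engineer would, in place of code of your own. Each camera call takes 0.05 s, during which the arm holds its last target. There are 200 camera calls.

TASK

Reload the panel feeder: first pull the red tongue key out of the yellow interlock switch, then slide the clear guard all the way back, and stack every plywood panel from the pile squarely in the magazine between its steel pins (on top of the panel that may already lie there). Then close up again, with the guard slid fully shut and the tongue key pushed straight home into the switch, and last press the green start button right down and let it go. Do not knock over the paint tin.

Things in the scene. Friction and masses are not known exactly. Their poses are not given: they have to be found in the camera images.
- feeder: the grey panel feeder, screwed to the bench. Origin: at bench height under the magazine centre; x points away from the robot's side (the way the guard slides back, up to 0.12 rad off world x), y left, z up. Flat base plate 8 mm thick over x -90..+130, y -230..+130 mm, and the slide bed x 130..200, y -65..+65. A blue drive housing 58 mm high stands at x 10..80, y 80..126 and carries the start button; the switch at x 80..126, y -177..-133, 54 mm high
- magazine (a point): centre of the magazine's bed (black rubber pad 90 x 44 mm, top 20 mm above the bench), axes as the feeder. A panel lies here with its long side along x, its underside on the pad or on the panel below. Eight steel pins of 10 mm diameter with round tops, 43 mm above the bench, stand round it at (x, y) = (+-44, +-39) and (+-59, +-15) mm, leaving a panel 4 mm of play on every side; mid sides are free for the fingers
- guard (a joint): position of the clear guard, m: 0 fully shut (over the magazine), 0.13 fully back (+x of the feeder); slides with about 2 N friction and stays where it is left
- guard_handle (a point): centre of the guard's black handle bar, which moves with the guard: bar 80 mm long along the feeder's y, 14 x 14 mm thick, 133 mm above the bench, 23 mm free between it and the guard's roof (roof top 103 mm above the bench, guard 136 mm long in x, 112 mm wide, open in front and below). Shut: above the magazine centre
- tongue_key: loose tongue key, 120 g: red handle block 40 x 24 mm (x, y; ribbed sides), 50 mm high in all, on a black foot 40 x 42 mm, 6 mm thick, with a flat steel tongue 30 long, 18 wide, 4 mm thick that sticks out level from its +x face, 18 mm above its underside. Origin: centre of the foot's underside, z up. At the start it stands on the feeder's base plate (8 mm above the bench) with the tongue home in the switch
- tongue_tip (a point): the free end of the key's tongue (50 mm ahead of the key's origin along its x, 18 mm up)
- slot (a point): centre of the slot's mouth in the front face of the yellow interlock switch, axes as the feeder (the tongue goes in along +x); 26 mm above the bench, so it fits a key that stands on the base plate. Passage 23 mm wide, 10 mm high, 36 mm deep. Home: the red handle against the switch's face, tongue tip 30 mm inside the mouth
- start (a joint): green start button, m: 0 up, 0.006 right down (5 N); springs back
- start_top (a point): top centre of the green start button (28 mm diameter), pressed straight down; in a black collar on the feeder's blue drive housing, about 80 mm above the bench
- pallet: dark wooden block 84 x 44 x 14 mm fixed to the bench, on which the panels are piled; origin: centre of its underside; x along its length
- panel_1: plywood panel, 100 x 60 x 14 mm (x, y, z), pale with darker ply lines on the edges, 50 to 100 g; number 1 from below in the pile on the pallet block. All panels are alike, piled flat with edges nearly together (each up to 3 mm and 0.05 rad off the pallet). Origin: centre of its underside, z up
- panel_2: plywood panel, 100 x 60 x 14 mm (x, y, z), pale with darker ply lines on the edges, 50 to 100 g; number 2 from below in the pile on the pallet block. All panels are alike, piled flat with edges nearly together (each up to 3 mm and 0.05 rad off the pallet). Origin: centre of its underside, z up
- panel_3: plywood panel, 100 x 60 x 14 mm (x, y, z), pale with darker ply lines on the edges, 50 to 100 g; number 3 from below in the pile on the pallet block. All panels are alike, piled flat with edges nearly together (each up to 3 mm and 0.05 rad off the pallet). Origin: centre of its underside, z up
- panel_4: plywood panel, 100 x 60 x 14 mm (x, y, z), pale with darker ply lines on the edges, 50 to 100 g; number 4 from below in the pile on the pallet block; may be absent. All panels are alike, piled flat with edges nearly together (each up to 3 mm and 0.05 rad off the pallet). Origin: centre of its underside, z up
- panel_5: plywood panel, 100 x 60 x 14 mm (x, y, z), pale with darker ply lines on the edges, 50 to 100 g; may be absent; if there, it lies alone in the magazine from the start, the pile goes on top of it. All panels are alike. Origin: centre of its underside, z up
- paint_tin: paint tin, 78 mm across, 77 mm high, upright on the bench; a bystander; origin: centre of its underside, z up

How it is judged:
By the outcome, as a careful person would: the job done as asked, in the order asked, and still so for the second after the job is handed in, with the robot touching nothing.
Of panel_4, panel_5 only 1 to 2 are there at a start; the rules pass over those that are not, and their reading is None.
At some moment in a run one of tongue_key may be knocked a few centimetres aside while the robot is not near it.
Once in a run the grip may slacken for a moment while it holds something.
It also fails if it takes over 210 s, if anything falls off the work surface, if the arm or the gripper's body presses on something with over 40 N, if the wrist force passes 120 N, or if a joint passes its speed limit or range.

## Working session

There is one attempt and no reset: what is moved stays moved. The work goes in short steps, each a Python script; the robot and the scene stay as the last script left them, time stands still between calls to the robot, and variables do not carry over. Pictures are saved under pics/ and viewed, at most 14 in all, crops included, and the job is handed in when it is done.

```bash
ls; mkdir -p pics; cat > h.py <<'E'
import numpy as np, cv2
from bench import manip as m
def pts(cam):
    img,d=m.grab_frame(cam); c=m.get_calibration(cam)
    K=c["camera_matrix"];R=np.array(c["R"]);t=np.array(c["t"])
    v,u=np.mgrid[:d.shape[0],:d.shape[1]]
    P=np.stack([(u-K[0][2])/K[0][0]*d,(v-K[1][2])/K[1][1]*d,d],-1)
    W=(P-t)@R; W[d==0]=np.nan
    return img,W
def save(img,n): cv2.imwrite(f"pics/{n}.png",cv2.cvtColor(img,cv2.COLOR_RGB2BGR))
def down(yaw):  # tool y (closing line) at angle yaw from world x
    y=np.array([np.cos(yaw),np.sin(yaw),0]);z=np.array([0,0,-1.]);return np.stack([np.cross(y,z),y,z],1)
E
python3 - <<'E'
from h import *
for c in ("top","side"):
    img,W=pts(c); save(img,c+"0"); np.save(c+"0.npy",W)
    for n in ("feeder","magazine","guard_handle","tongue_key","slot","start_top","pallet","panel_1","paint_tin"):
        r=m.look_for(c,n); print(c,n,[(np.round(x["at"],3).tolist(),round(x["confidence"],2)) for x in r[:3]])
print(m.current_time(),m.current_tcp_rot())
E
```

```text
pics
top feeder [([0.529, 0.018, 0.009], 0.77), ([0.555, 0.151, 0.082], 0.53)]
top magazine [([0.524, 0.016, 0.006], 0.91)]
top guard_handle [([0.504, 0.052, 0.102], 0.79)]
top tongue_key [([0.56, -0.1, 0.056], 0.6)]
top slot [([0.532, 0.016, 0.009], 0.86)]
top start_top [([0.504, 0.055, 0.1], 0.54), ([0.552, 0.15, 0.084], 0.38)]
top pallet []
top panel_1 [([0.453, 0.373, 0.07], 0.9), ([0.452, 0.342, 0.031], 0.45)]
top paint_tin [([0.48, -0.302, 0.076], 0.89)]
side feeder [([0.508, 0.103, 0.024], 0.63)]
side magazine [([0.552, 0.158, 0.08], 0.23)]
side guard_handle [([0.501, 0.088, 0.105], 0.94), ([0.45, 0.376, 0.071], 0.51)]
side tongue_key [([0.572, -0.104, 0.057], 0.5)]
side slot [([0.505, 0.095, 0.023], 0.84)]
side start_top [([0.55, 0.156, 0.077], 0.5), ([0.572, -0.1, 0.057], 0.44)]
side pallet []
side panel_1 [([0.449, 0.377, 0.071], 0.87), ([0.439, 0.397, 0.053], 0.7), ([0.44, 0.391, 0.017], 0.69)]
side paint_tin [([0.474, -0.282, 0.054], 0.8)]
1.0 [[ 9.63808138e-01  2.66596835e-01 -1.64622150e-05]
 [ 2.66596835e-01 -9.63808138e-01 -1.41311385e-05]
 [-1.96337336e-05  9.23093191e-06 -1.00000000e+00]]
```

View pics/top0.png

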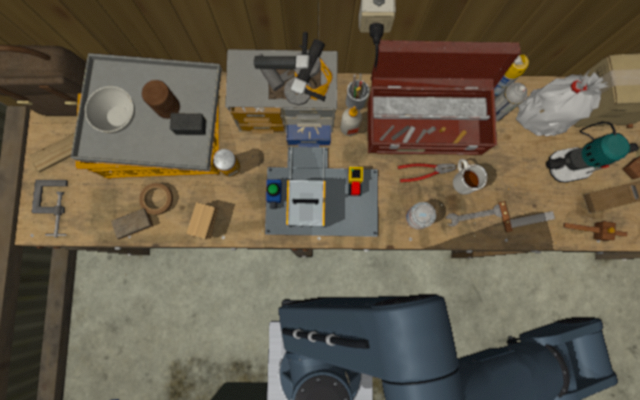

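View pics/side0.png

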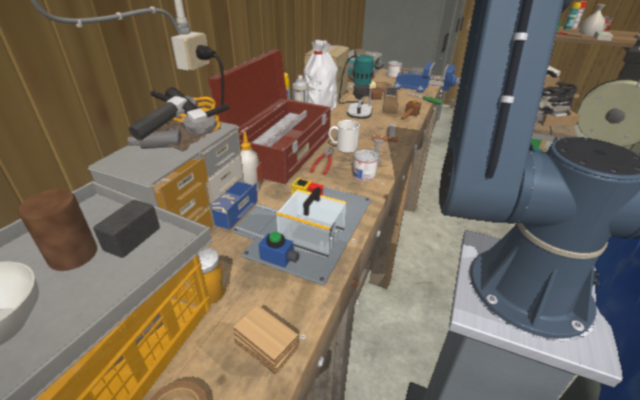

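The top view shows the guard at (306,202), key at (355,188), switch at (356,173), button at (273,190), pile at (201,220) and tin at (421,214). The side view agrees. Next are wrist close-ups.

```bash
python3 - <<'E'
from h import *
R=down(-np.pi/2)
print(R, m.get_calibration("wrist")["t"])
for n,p in (("w1",[0.48,0.0,0.42]),("w2",[0.42,0.33,0.36])):
    m.move_ptp(p,R); m.dwell(0.3)
    img,W=pts("wrist"); save(img,n); np.save(n+".npy",W)
    c=m.get_calibration("wrist"); print(n,"cam at",-np.array(c["R"]).T@c["t"],m.current_qpos(),m.current_ee_pos())
    for o in ("guard_handle","tongue_key","slot","start_top","panel_1"):
        r=m.look_for("wrist",o); print(o,[(np.round(x["at"],3).tolist(),round(x["confidence"],2)) for x in r[:3]])
print(m.current_time())
E
```

```text
[[ 1.000000e+00  6.123234e-17  0.000000e+00]
 [ 6.123234e-17 -1.000000e+00  0.000000e+00]
 [ 0.000000e+00  0.000000e+00 -1.000000e+00]] [-0.54941484 -0.03460883  0.37891543]
w1 cam at [5.47775466e-01 7.73316730e-05 5.62672188e-01] [-9.73723804e-02  8.65257312e-02  1.52691358e+00  3.65418646e-05
  1.52823453e+00  1.47371363e+00] [ 4.80015350e-01 -1.57486814e-04  4.19950562e-01]
guard_handle [([0.513, 0.054, 0.104], 0.88)]
tongue_key [([0.568, -0.097, 0.056], 0.95), ([0.551, 0.012, 0.012], 0.38)]
slot [([0.549, 0.012, 0.009], 0.67)]
start_top [([0.555, 0.15, 0.082], 0.79)]
panel_1 [([0.461, 0.367, 0.069], 0.94), ([0.474, 0.342, 0.029], 0.82), ([0.457, 0.343, 0.037], 0.82)]
w2 cam at [0.48798799 0.32983213 0.50284586] [ 5.77941041e-01  2.19604020e-01  1.50966421e+00 -5.40827431e-05
  1.41213813e+00  2.14947276e+00] [0.42028236 0.3296202  0.36011792]
guard_handle [([0.512, 0.071, 0.105], 0.71), ([0.518, 0.077, 0.055], 0.44)]
tongue_key [([0.567, -0.093, 0.019], 0.66)]
slot [([0.521, 0.076, 0.06], 0.83)]
start_top [([0.555, 0.154, 0.079], 0.76)]
panel_1 [([0.461, 0.372, 0.068], 0.8), ([0.472, 0.345, 0.028], 0.55), ([0.561, -0.093, 0.024], 0.29)]
5.8167
```

View pics/w1.png

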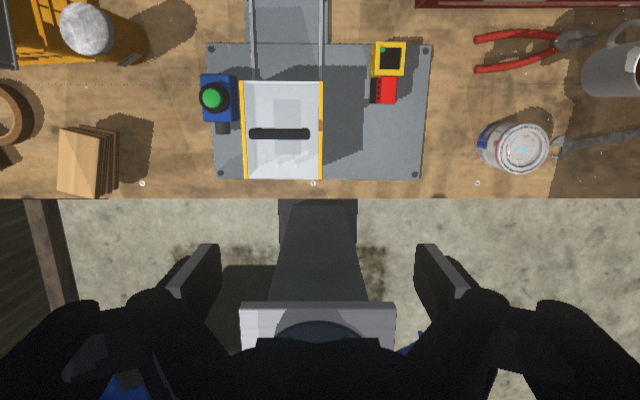

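View pics/w2.png

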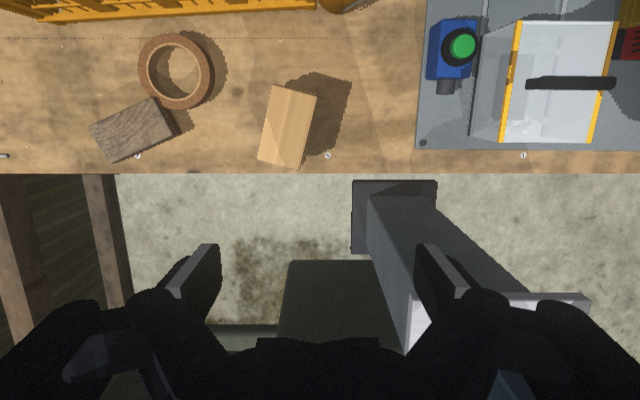

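w1 shows the handle at (279,133), switch at (388,58), key at (383,90) and button at (213,98). w2 shows the pile top at (287,126), with 4 panels judging by its height. Next I fit the poses from depth.

```bash
cat >> h.py <<'E'
def rect(P):
    """min-area rect of xy points -> centre, angle of long axis (deg, -90..90), long, short"""
    (c,(a,b),th)=cv2.minAreaRect((np.asarray(P)[:,:2]*1000).astype(np.float32))
    if a<b: a,b,th=b,a,th+90
    return np.round(np.array(c)/1000,4),round((th+90)%180-90,2),round(a,1),round(b,1)
def clean(mask): 
    k=np.ones((3,3),np.uint8); mk=cv2.morphologyEx(mask.astype(np.uint8),cv2.MORPH_OPEN,k)
    n,l,s,_=cv2.connectedComponentsWithStats(mk)
    return l==1+np.argmax(s[1:,4]) if n>1 else mk>0
def masks(img,W):
    h=cv2.cvtColor(img,cv2.COLOR_RGB2HSV).astype(int);H,S,V=h[...,0],h[...,1],h[...,2];x,y,z=W[...,0],W[...,1],W[...,2]
    t=(x>.3)&(x<.75)
    return dict(handle=t&(z>.118)&(z<.15)&(V<90)&(abs(y)<.15),
      red=t&((H<8)|(H>172))&(S>150)&(z>.045)&(z<.07)&(abs(y+.1)<.12),
      yel=t&(H>20)&(H<36)&(S>120)&(z>.045)&(z<.07)&(abs(y+.1)<.08),
      green=t&(H>40)&(H<80)&(S>100)&(z>.07)&(abs(y-.15)<.06),
      plate=t&(z>.004)&(z<.013)&(S<60)&(y<-.06)&(y>-.25),
      pile=t&(z>.025)&(z<.095)&(y>.27)&(y<.45)&(x<.56))
E
python3 - <<'E'
from h import *
for n in ("w1","w2"):
    img=cv2.cvtColor(cv2.imread(f"pics/{n}.png"),cv2.COLOR_BGR2RGB);W=np.load(n+".npy")
    for k,mk in masks(img,W).items():
        if n=="w2" and k not in("pile","green"):continue
        if mk.sum()<10: print(n,k,"none");continue
        P=W[clean(mk)]
        if k=="pile": P=P[P[:,2]>np.percentile(P[:,2],90)-.006]
        print(n,k,len(P),rect(P),"z",np.round(np.percentile(P[:,2],[5,50,95]),4))
W=np.load("w1.npy"); 
# plate edges
z=W[...,2]; pl=(z>.004)&(z<.013)
for r in range(60,176,12):
    c=np.where(pl[r,190:440])[0]+190
    print(r,np.round(W[r,c[0],:2],4),np.round(W[r,c[-1],:2],4),end=";")
print()
for c in range(340,420,10):
    r=np.where(pl[30:190,c])[0]+30; print(c,np.round(W[r[-1],c,:2],4),end=";")
E
```

```text
w1 handle 605 (array([0.5101, 0.0503]), 89.84, 78.3, 13.0) z [0.1378 0.1396 0.141 ]
w1 red 450 (array([ 0.5675, -0.1051]), -0.33, 37.1, 23.9) z [0.0532 0.0575 0.0593]
w1 yel 600 (array([ 0.6107, -0.1056]), -0.52, 46.9, 44.6) z [0.0519 0.054  0.0558]
w1 green 287 (array([0.5549, 0.1523]), -12.6, 27.2, 25.2) z [0.0778 0.0799 0.0813]
w1 plate 7761 (array([ 0.5277, -0.1197]), -0.46, 219.2, 120.4) z [0.0063 0.0079 0.0095]
w1 pile 2594 (array([0.4571, 0.371 ]), -14.63, 100.7, 62.0) z [0.068  0.0701 0.0716]
w2 green 478 (array([0.5548, 0.1529]), 23.88, 27.9, 26.7) z [0.0735 0.0797 0.081 ]
w2 pile 3502 (array([0.4566, 0.3715]), -14.71, 100.1, 60.2) z [0.0685 0.0699 0.0713]
60 [0.614  0.1781] [ 0.6138 -0.1801];72 [0.596  0.1783] [ 0.5957 -0.18  ];84 [0.5776 0.1293] [ 0.5773 -0.1781];96 [0.5588 0.1299] [ 0.5586 -0.1781];108 [0.5398 0.1305] [ 0.5395 -0.1786];120 [0.5204 0.1347] [ 0.5201 -0.1781];132 [0.5007 0.1783] [ 0.5003 -0.1782];144 [0.4802 0.1791] [ 0.4798 -0.1789];156 [0.4598 0.1788] [ 0.4594 -0.1783];168 [0.4389 0.1786] [ 0.4382 -0.1769];
340 [ 0.4209 -0.0392];350 [ 0.4204 -0.057 ];360 [ 0.42   -0.0748];370 [ 0.4205 -0.0921];380 [ 0.4203 -0.1098];390 [ 0.4203 -0.1274];400 [ 0.4204 -0.1449];410 [ 0.418  -0.1633];
```

Feeder origin is about (0.510, 0.0505) with yaw about 0. The handle, plate, switch and button all agree. Now the key and the guard.

```bash
cat >> h.py <<'E'
F=np.array([.510,.0505,0]); YAW=-0.003
def f2w(x,y,z):
    c,s=np.cos(YAW),np.sin(YAW); return [F[0]+c*x-s*y,F[1]+s*x+c*y,z]
RY=down(-np.pi/2+YAW); RX=down(YAW)
def st(tag):
    print(tag,"t",round(m.current_time(),1),"p",np.round(m.current_ee_pos(),4),"F",np.round(m.current_force(),1),"w",round(m.current_grip_width()*85,1),"g",round(m.current_grip_force(),1))
E
python3 - <<'E'
from h import *
m.move_ptp(f2w(.058,-.155,.15),RY)
m.set_gripper(.75)
m.move_l(f2w(.058,-.155,.022),max_speed=.2); st("at")
m.set_gripper(0,60); st("grip")
m.move_l(f2w(-.008,-.155,.0225),max_speed=.08); st("pulled")
img,W=pts("wrist"); save(img,"w3")
m.set_gripper(.75); m.move_l(f2w(-.008,-.155,.19),max_speed=.25)
# guard
m.move_ptp(f2w(0,0,.19),RX); m.set_gripper(.6)
m.move_l(f2w(0,0,.114),max_speed=.15); st("h")
m.set_gripper(0,50); st("hg")
m.move_l(f2w(.131,0,.114),max_speed=.1); st("back")
m.set_gripper(.6); m.move_l(f2w(.131,0,.2),max_speed=.25)
m.move_ptp(f2w(-.06,-.02,.38),RY); m.dwell(.2)
img,W=pts("wrist"); save(img,"w4"); np.save("w4.npy",W)
for k,mk in masks(img,W).items():
    if k in("handle","red") and mk.sum()>9: P=W[clean(mk)];print(k,rect(P),np.median(P[:,2]))
x,y,z=W[...,0],W[...,1],W[...,2]
q=(abs(x-F[0])<.03)&(abs(y-F[1])<.018); print("mag z",np.nanpercentile(z[q],[10,50,90]))
st("end")
E
```

```text
at t 8.8 p [ 0.5682 -0.1048  0.023 ] F [ 0.4  0.4 -0.1] w 63.4 g 0.0
grip t 9.2 p [ 0.5682 -0.1048  0.023 ] F [-0.4  0.1  6. ] w 22.9 g 59.6
pulled t 10.2 p [ 0.5012 -0.1046  0.023 ] F [-2.2 -0.9 11.8] w 23.3 g 60.3
h t 13.6 p [0.5104 0.0505 0.1146] F [ 0.1 -0.5  0. ] w 51.0 g 0.0
hg t 14.1 p [0.5104 0.0505 0.1148] F [-1.7 -0.4  6.7] w 13.0 g 49.2
back t 15.5 p [0.6394 0.0494 0.1148] F [-14.4  -5.2  13.4] w 13.0 g 50.4
red (array([ 0.4999, -0.1032]), -1.07, 37.3, 23.2) 0.05771871139669515
mag z [0.01898562 0.0201062  0.02116618]
end t 18.1 p [0.4501 0.0307 0.3796] F [-0.2  1.   0.4] w 50.8 g 0.0
```

View pics/w4.png

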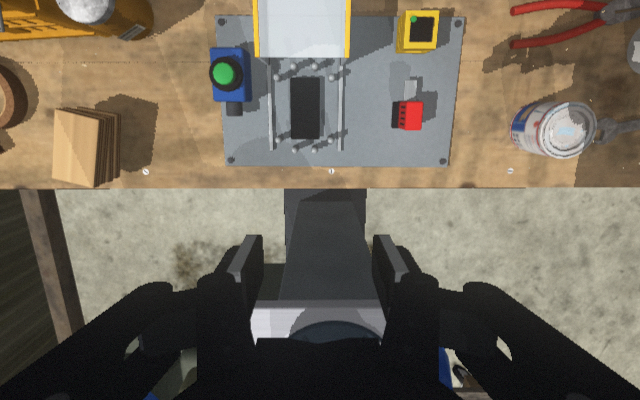

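The key is out and standing on the plate at (408,115). The guard is back and the magazine is empty at (305,107), so I need to stack 4 panels. First I move one panel, with checks.

```bash
cat >> h.py <<'E'
def top_panel(n):
    """pose of panel n (top of pile) seen by wrist camera"""
    m.move_ptp([.395,.36,.33],RY); m.dwell(.15)
    img,W=pts("wrist"); zt=.014*(n+1); z=W[...,2]
    mk=(abs(z-zt)<.005)&(W[...,1]>.27)&(W[...,1]<.46)&(W[...,0]>.36)&(W[...,0]<.56)
    r=rect(W[clean(mk)]); print("panel",n,r); return r
def pick(n,dz=.001):
    c,a,l,s=top_panel(n)
    assert abs(l-100)<5 and abs(s-60)<5
    R=down(np.radians(a)-np.pi/2); zb=.014*n
    m.set_gripper(1.)
    m.move_ptp([c[0],c[1],zb+.06],R); m.move_l([c[0],c[1],zb+dz],max_speed=.12)
    m.set_gripper(0,70); st("gripped")
    m.move_l([c[0],c[1],.17],max_speed=.15); st("lifted")
def held():
    img,W=pts("wrist"); p=m.current_ee_pos(); R=m.current_tcp_rot()
    L=(W-p)@R; mk=(np.abs(L[...,0])<.075)&(np.abs(L[...,1])<.026)&(L[...,2]>-.035)&(L[...,2]<.03)
    P=L[mk]; return img,P
E
python3 - <<'E'
from h import *
img=cv2.cvtColor(cv2.imread("pics/w4.png"),cv2.COLOR_BGR2RGB);W=np.load("w4.npy");x,y,z=np.moveaxis(W,2,0)
pad=(abs(z-.02)<.005)&(img.max(2)<70)&(abs(x-F[0])<.06)&(abs(y-F[1])<.035); print("pad",rect(W[clean(pad)]))
pick(4)
m.move_ptp(f2w(0,0,.17),RY); st("over")
img,P=held(); save(img,"w5"); np.save("held.npy",P)
print(len(P), np.round(np.percentile(P,[1,5,50,95,99],axis=0),4))
E
```

```text
pad (array([0.5092, 0.0501]), -0.3, 87.7, 43.2)
panel 4 (array([0.4564, 0.3715]), -14.76, 100.0, 60.1)
gripped t 22.0 p [0.4569 0.3719 0.0583] F [-1.4 -0.2  7.6] w 57.9 g 53.4
lifted t 22.9 p [0.4559 0.3712 0.169 ] F [ 0.7 -0.5 -1.5] w 57.1 g 74.6
over t 24.1 p [0.51   0.0512 0.1698] F [-0.   0.  -0.3] w 57.1 g 74.6
22690 [[-0.0403 -0.0255 -0.0128]
 [-0.0355 -0.0234 -0.0124]
 [ 0.0108 -0.0001 -0.0115]
 [ 0.0474  0.0234 -0.0104]
 [ 0.0495  0.0255 -0.0039]]
```

View pics/w5.png

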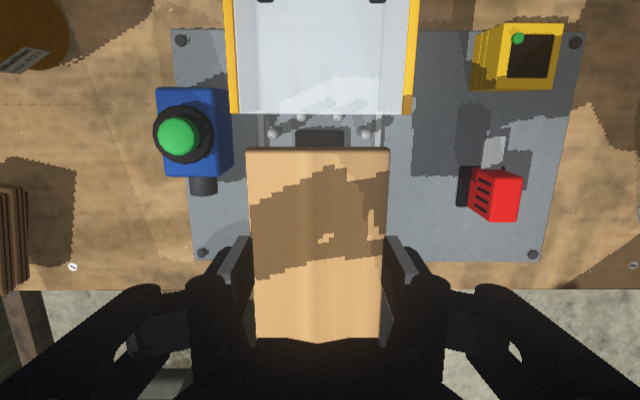

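The panel is held centred: its front edge is at (318,150), aligned between the pins, and its underside is 2.5 mm past the TCP. I place it and check.

```bash
sed -i 's/^F=.*/F=np.array([.5096,.0503,0])/' h.py; cat >> h.py <<'E'
def place(k):
    """put held panel as layer k (0 = on pad)"""
    m.move_ptp(f2w(0,0,.17),RY); m.dwell(.2); img,P=held()
    top=P[np.abs(P[:,1])<.02]; zt=np.median(top[:,2]); tp=top[abs(top[:,2]-zt)<.004]
    dx=np.percentile(tp[:,0],99.5)-.0497
    fr=[np.percentile(tp[(tp[:,1]>a)&(tp[:,1]<a+.01),0],99.5) for a in (-.02,.01)]
    print("held dx %.4f zt %.4f tilt/yaw %.4f std %.4f n %d"%(dx,zt,fr[1]-fr[0],tp[:,2].std(),len(tp)))
    w=m.current_grip_width()*85
    assert abs(dx)<.02 and 50<w<62 and abs(fr[1]-fr[0])<.003 and len(tp)>8000,"bad hold"
    bot=.014+zt  # underside below TCP
    zl=.020+.014*k
    m.move_l(f2w(-dx,0,zl+bot+.025),max_speed=.2)
    m.move_l(f2w(-dx,0,zl+bot+.0005),max_speed=.06); st("down")
    m.set_gripper(.95); m.move_l(f2w(-dx,0,.19),max_speed=.25)
def layer(k):
    m.move_ptp(f2w(-.06,0,.30),RY); m.dwell(.15); img,W=pts("wrist"); z=W[...,2]
    mk=(abs(z-(.034+.014*k))<.005)&(abs(W[...,0]-F[0])<.056)&(abs(W[...,1]-F[1])<.036)
    r=rect(W[clean(mk)]); st("layer %d "%k+str(r)); return img,W
E
python3 - <<'E'
from h import *
place(0); img,W=layer(0); save(img,"w6")
E
```

```text
Traceback (most recent call last):
  File "h.py", line 34, in <module>
    RY=down(-np.pi/2+YAW); RX=down(YAW)
                     ^^^
NameError: name 'YAW' is not defined
```

```bash
sed -i 's/^F=.*/F=np.array([.5096,.0503,0]); YAW=-0.003/' h.py
python3 - <<'E'
from h import *
place(0); img,W=layer(0); save(img,"w6")
E
```

```text
held dx -0.0002 zt -0.0114 tilt/yaw -0.0000 std 0.0006 n 17288
down t 26.0 p [0.5095 0.0503 0.0226] F [0.8 0.7 0.2] w 57.3 g 74.7
layer 0 (array([0.5095, 0.0506]), -0.37, 98.3, 60.2) t 28.0 p [0.4495 0.0504 0.2985] F [0.  0.  0.7] w 80.9 g 0.0
```

View pics/w6.png

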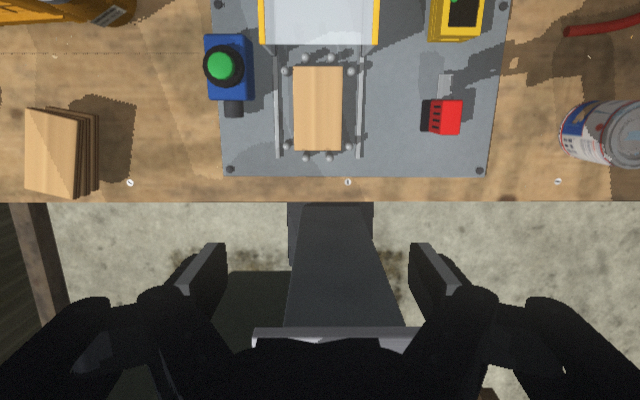

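The panel lies square between the pins at (318,108). Next panels:

```bash
python3 - <<'E'
from h import *
for n,k in ((3,1),(2,2)):
    pick(n); place(k); layer(k)
E
```

```text
panel 3 (array([0.4576, 0.3718]), -14.71, 100.1, 60.2)
gripped t 31.6 p [0.4581 0.3722 0.0445] F [-3.2 -1.1 10.7] w 57.2 g 74.5
lifted t 32.6 p [0.4572 0.3715 0.1691] F [-0.6 -0.4 -1.6] w 57.6 g 74.6
held dx -0.0003 zt -0.0115 tilt/yaw 0.0000 std 0.0006 n 17239
down t 35.3 p [0.5097 0.0503 0.0366] F [ 0.7  0.9 -1.5] w 57.4 g 74.7
layer 1 (array([0.5094, 0.0506]), -0.35, 99.9, 60.0) t 37.2 p [0.4495 0.0504 0.2985] F [-0.7 -0.2  0. ] w 80.9 g 0.0
panel 2 (array([0.457 , 0.3715]), -11.29, 100.0, 60.0)
gripped t 40.8 p [0.4575 0.3719 0.0305] F [-3.1 -0.6 10.5] w 57.4 g 74.5
lifted t 41.9 p [0.4566 0.3712 0.169 ] F [-0.4 -0.6 -2.2] w 57.1 g 74.6
held dx -0.0005 zt -0.0115 tilt/yaw -0.0001 std 0.0006 n 17179
down t 44.6 p [0.5099 0.0503 0.0506] F [ 0.1 -0.5 -0.6] w 57.4 g 74.7
layer 2 (array([0.5098, 0.0506]), -0.13, 98.1, 60.0) t 46.4 p [0.4495 0.0504 0.2984] F [ 0.3  0.4 -1.1] w 80.8 g 0.0
```

```bash
python3 - <<'E'
from h import *
pick(1); place(3); img,W=layer(3); save(img,"w7"); np.save("w7.npy",W)
for k,mk in masks(img,W).items():
    if k in("red",) and mk.sum()>9: P=W[clean(mk)];print(k,rect(P),np.median(P[:,2]))
E
```

```text
panel 1 (array([0.4595, 0.369 ]), -10.92, 100.0, 60.2)
gripped t 50.1 p [0.46   0.3694 0.0164] F [-1.4 -1.3  9.2] w 57.5 g 74.2
lifted t 51.3 p [0.4591 0.3688 0.1691] F [ 0.3  0.2 -1.1] w 57.4 g 74.5
held dx -0.0004 zt -0.0116 tilt/yaw -0.0000 std 0.0006 n 17241
down t 53.9 p [0.5099 0.0503 0.0645] F [ 0.7 -0.8  0.2] w 57.6 g 74.6
layer 3 (array([0.51  , 0.0506]), -0.21, 98.7, 60.1) t 55.7 p [0.4495 0.0504 0.2985] F [-0.3 -0.3  0.1] w 80.7 g 0.0
red (array([ 0.5002, -0.1031]), -0.37, 38.1, 24.2) 0.057736139555975036
```

View pics/w7.png

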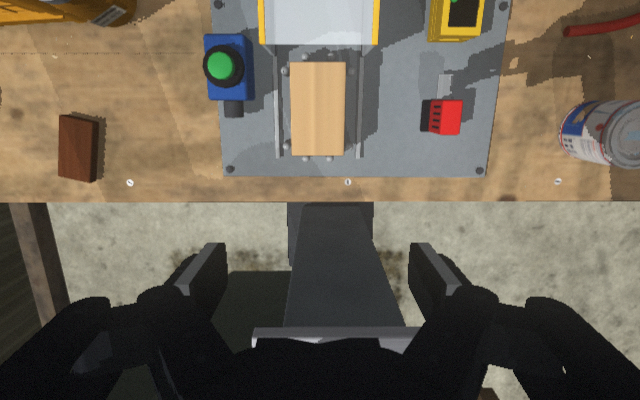

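The stack of four is square at (318,108), the pallet is empty and the key is at (440,117). Closing the guard, then locating the key again.

```bash
python3 - <<'E'
from h import *
m.move_ptp(f2w(.13,0,.2),RX); m.set_gripper(.6)
m.move_l(f2w(.13,0,.114),max_speed=.15); m.set_gripper(0,50); st("hg")
m.move_l(f2w(-.001,0,.114),max_speed=.1); st("shut")
m.set_gripper(.6); m.move_l(f2w(-.001,0,.2),max_speed=.25)
m.move_ptp(f2w(-.06,-.06,.36),RY); m.dwell(.2)
img,W=pts("wrist"); save(img,"w8"); np.save("w8.npy",W)
for k,mk in masks(img,W).items():
    if k in("handle","red","yel") and mk.sum()>9: P=W[clean(mk)];print(k,rect(P),np.median(P[:,2]))
st("end")
E
```

```text
hg t 58.6 p [0.6393 0.0499 0.115 ] F [-4.4  0.5  7.3] w 13.0 g 49.6
shut t 60.1 p [0.5093 0.051  0.1149] F [3.1 5.9 6.8] w 12.8 g 50.0
handle (array([0.5092, 0.0498]), 89.82, 77.9, 11.8) 0.1398085068626228
red (array([ 0.5165, -0.0713]), 1.29, 38.7, 23.6) 0.057837355572565155
yel (array([ 0.611 , -0.1056]), -0.7, 45.7, 44.0) 0.053984674998907196
end t 62.6 p [ 0.4494 -0.0094  0.3596] F [-0.7  0.1  0.1] w 50.9 g 0.0
```

View pics/w8.png

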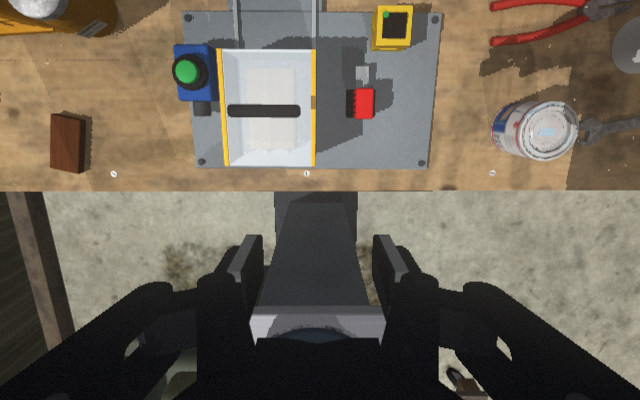

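The key has been knocked to (365,103), about (0.517, -0.071). The guard is shut after exactly 0.130 m of travel. I take a closer look at the key and then grip it.

```bash
cat > k.py <<'E'
from h import *
def key():
    img,W=pts("wrist"); mk=clean(masks(img,W)["red"]); P=W[mk]; P=P[abs(P[:,2]-.0578)<.004]; r=rect(P)
    d=np.linalg.norm(W[...,:2]-r[0],axis=-1); T=W[(abs(W[...,2]-.028)<.004)&(d>.024)&(d<.056)&(W[...,0]>r[0][0]+.018)&(abs(W[...,1]-r[0][1])<.025)]
    print("key",r,"tongue",len(T),rect(T) if len(T)>20 else None); return img,r,T
E
python3 - <<'E'
from k import *
m.move_ptp([.46,-.075,.25],RY); m.dwell(.2)
img,r,T=key(); save(img,"w9"); st("")
E
```

```text
key (array([ 0.5161, -0.0714]), 0.17, 38.9, 23.5) tongue 447 (array([ 0.553 , -0.0708]), -0.12, 27.5, 17.3)
 t 63.4 p [ 0.4606 -0.0745  0.2513] F [-0.3 -0.1 -0.2] w 50.8 g 0.0
```

View pics/w9.png

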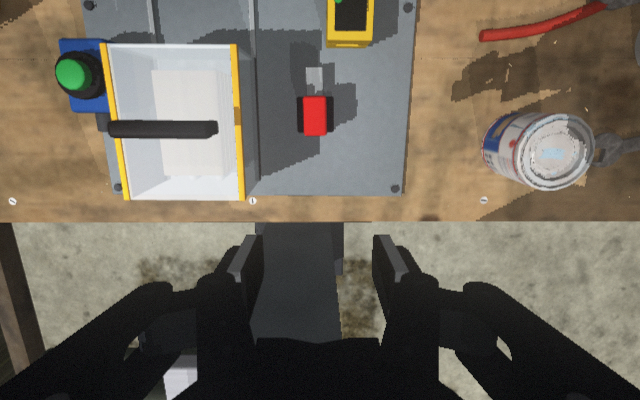

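The key stands straight at (315,115), yaw about 0. The tongue at (315,78) is level with it. I grip it, move to the slot line and measure again before inserting.

```bash
python3 - <<'E'
from k import *
k=np.array([.5162,-.0713])
m.set_gripper(.55); m.move_ptp([*k,.13],down(-np.pi/2)); m.move_l([*k,.022],max_speed=.15)
m.set_gripper(0,70); st("grip")
m.move_l([*k,.032],max_speed=.1)
m.move_l(f2w(0,-.155,.032),RY,max_speed=.12); st("lined up"); m.dwell(.2)
img,r,T=key(); save(img,"w10")
c=m.get_calibration("wrist")
# red top in tool frame and yellow switch
img2,W=pts("wrist"); mk=masks(img2,W)["yel"]; print("yel",rect(W[clean(mk)]) if mk.sum()>20 else None)
L=W[...]; P=W[(abs(W[...,1]+.105)<.035)&(W[...,0]>.53)&(W[...,0]<.60)&(W[...,2]>.028)&(W[...,2]<.05)]
print(len(P), np.percentile(P,[2,50,98],axis=0) if len(P)>5 else None)
E
```

```text
grip t 65.4 p [ 0.5169 -0.0714  0.0231] F [-0.7 -0.4  7.3] w 23.5 g 69.3
lined up t 66.1 p [ 0.509  -0.1048  0.0318] F [ 0.5  1.2 -0.8] w 23.1 g 68.5
key (array([ 0.5286, -0.1037]), -88.65, 23.1, 2.7) tongue 0 None
yel (array([ 0.599 , -0.1058]), 89.45, 44.2, 22.7)
3115 [[ 0.53078926 -0.12086268  0.03429707]
 [ 0.54773004 -0.10386888  0.03686338]
 [ 0.58802547 -0.08972727  0.04813723]]
```

View pics/w10.png

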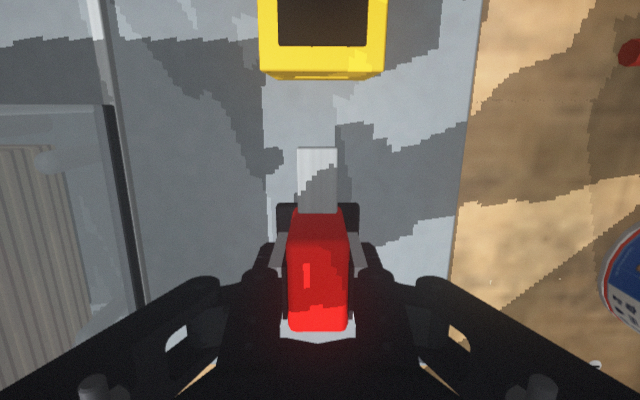

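The key is held straight, with the tongue at (317,180) and the switch at (322,40). The camera puts the switch about 1.5 mm further to -y, so I shift by that, lower the key to the plate and push.

```bash
python3 - <<'E'
from k import *
y=-.156
m.move_l([.515,m.current_ee_pos()[1]*0-.1061,.032],max_speed=.1)
m.move_l([.515,-.1061,.0222],max_speed=.05); st("down")
for x in (.535,.550,.562,.567,.569,.5705,.572,.5735):
    m.move_l([x,-.1061,.0222],max_speed=.05); st(x)
    if m.current_force()[0]<-14 or abs(m.current_force()[1])>12: break
E
```

```text
down t 67.0 p [ 0.5154 -0.1062  0.0228] F [-2.8  1.2 15.2] w 22.9 g 71.2
0.535 t 67.5 p [ 0.5344 -0.1061  0.0228] F [-8.6  0.5 20. ] w 23.2 g 72.2
0.55 t 68.0 p [ 0.5498 -0.1062  0.0228] F [-7.8  1.6 16.9] w 23.3 g 71.7
0.562 t 68.4 p [ 0.562  -0.1062  0.0228] F [-5.4 -0.5 16.4] w 23.2 g 71.5
0.567 t 68.6 p [ 0.5667 -0.1062  0.0228] F [-7.5 -0.3 17.2] w 22.7 g 72.0
0.569 t 68.9 p [ 0.5679 -0.1061  0.0228] F [-12.4  -0.1  20.9] w 22.8 g 72.3
0.5705 t 69.1 p [ 0.5679 -0.1061  0.0229] F [-21.4  -0.6  29.8] w 22.9 g 73.5
```

```bash
python3 - <<'E'
from k import *
m.set_gripper(.6); st("rel"); p=m.current_ee_pos()
m.move_l([p[0],p[1],.15],max_speed=.2)
m.move_ptp([.48,-.06,.30],RY); m.dwell(.2)
img,r,T=key(); save(img,"w11"); W=pts("wrist")[1]
for k_ in ("yel","handle"):
    mk=masks(img,W)[k_]; print(k_,rect(W[clean(mk)]))
E
```

```text
rel t 69.5 p [ 0.5705 -0.1061  0.0218] F [ 0.  -0.8  0.2] w 51.1 g 0.0
key (array([ 0.5675, -0.1056]), -0.26, 38.6, 23.8) tongue 16 None
yel (array([ 0.6112, -0.1057]), -0.41, 45.9, 44.1)
handle (array([0.5102, 0.0494]), 89.83, 78.9, 13.6)
```

View pics/w11.png

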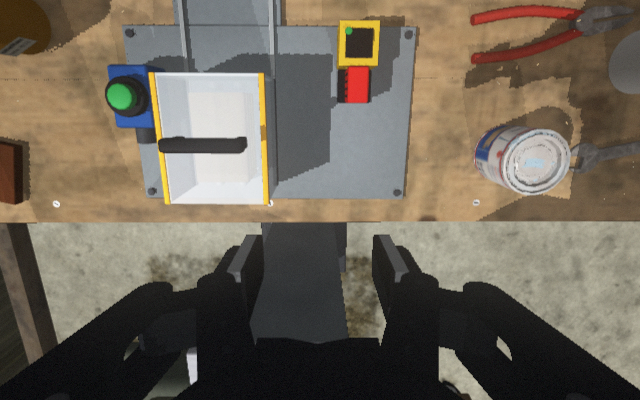

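The key is back at its original home position against the switch at (355,83), and the guard is shut. Pressing the button.

```bash
python3 - <<'E'
from k import *
m.set_gripper(0,40); b=[.5548,.1530]
m.move_ptp([*b,.13],RY); m.move_l([*b,.083],max_speed=.1); st("near")
for z in (.080,.078,.076,.075,.074,.073,.072,.071,.070):
    m.move_l([*b,z],max_speed=.04); st(z)
    if m.current_force()[2]>22: break
m.dwell(.3); st("hold")
E
```

```text
near t 73.6 p [0.5551 0.1528 0.0835] F [1.  0.  0.5] w 0.1 g 0.0
0.08 t 73.8 p [0.5549 0.153  0.0803] F [-0.7 -0.6 -0.4] w 0.0 g 0.0
0.078 t 74.1 p [0.5551 0.1531 0.0783] F [0.2 0.  2.2] w -0.2 g 1.2
0.076 t 74.3 p [0.5551 0.1531 0.0761] F [0.4 0.6 3.3] w -0.2 g 1.8
0.075 t 74.6 p [0.5551 0.1531 0.0751] F [1.5 0.9 2.9] w 0.3 g 2.1
0.074 t 74.8 p [0.5551 0.153  0.0741] F [1.5 0.8 4.5] w 0.3 g 2.4
0.073 t 75.1 p [0.5551 0.1531 0.0739] F [-1.7 -0.  14.4] w 0.2 g 7.1
0.072 t 75.3 p [0.5552 0.1531 0.0737] F [-5.5 -0.7 24.6] w 0.0 g 12.0
hold t 75.6 p [0.5552 0.1531 0.0738] F [-5.3 -0.2 24.6] w 0.2 g 11.9
```

The button bottomed out after about 6 mm. I let it go, check everything once more and hand in.

```bash
python3 - <<'E'
from k import *
m.move_l([.5548,.1530,.16],max_speed=.15)
m.move_ptp([.46,-.02,.38],RY); m.dwell(.3)
img,r,T=key(); W=pts("wrist")[1]; save(img,"w12")
for k_ in ("handle","green"):
    P=W[clean(masks(img,W)[k_])]; print(k_,rect(P),np.median(P[:,2]))
print(m.look_for("wrist","paint_tin")[:1]); st("end")
print(m.sign_off())
E
```

```text
key (array([ 0.5675, -0.1056]), -0.36, 38.3, 23.4) tongue 24 (array([ 0.6023, -0.0844]), 16.4, 30.8, 7.9)
handle (array([0.5094, 0.0501]), 89.77, 78.0, 12.7) 0.13977370794650754
green (array([0.5551, 0.1542]), 88.64, 30.0, 25.8) 0.07997005358761453
[{'at': [0.486, -0.2937, 0.0702], 'confidence': 0.6}]
end t 78.0 p [ 0.4601 -0.0199  0.3798] F [1.2 0.4 0.1] w -0.1 g 0.0
the job is handed in; nothing more can be done
None
```

The job is handed in at about 78 s of the 210 s: all four panels from the pile are stacked squarely in the magazine (which was empty), the guard is fully shut, the key is home in the switch (it was knocked aside mid-run and I re-gripped it), the start button was pressed right down and sprang back, and the paint tin was left alone.

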